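# Close the two-rod tiffin: thread on the inner cover, then the lid

## Robot

A 6-joint arm with a two-finger parallel gripper is mounted at the origin on the work surface. World frame = base frame: x ahead of the robot, y to its left, z up, the work surface at z = 0. Lengths are in m, angles in degrees, forces in N, time in s.
With the tool pointing down it reaches from about 0.275 to 0.85 m from the base axis. Payload 19 kg.
Tool frame: the origin (TCP) lies on the centre line of the jaws, within the pads' length; the fingertips stand 11 mm ahead of it and the grasp point (between the pads) lies 8 mm behind it; x points along the fingers, z is the direction in which the jaws open and shut, and the axes are right-handed (so a half turn about x gives the same grasp; the last joint's range is limited). The gripper opens to 85 mm and grips with 20 to 120 N. Pads are 22 mm wide; open, the fingers measure 114 mm over their backs; the gripper's body (76 mm by 85 mm) begins 54 mm behind the grasp point. The pads swing forward as they close: fully open they stand 13 mm farther back than shut.
Start: joints at [-73.969, 8.623, 82.357, -0, 89.026, -7.678], TCP at [0.231, -0.526, 0.242] pointing down, gripper open.
Joint ranges: [-160.23, 160.23], [-39.13, 120.54], [6.94, 153.29], [-79.49, 259.48], [9.18, 160.14], [-161.06, 161.06]. Speed limits (degrees/s): [108.29, 108.29, 127.2, 172.46, 172.46, 172.46].

## Interface

Orientations are given as a 3x3 rotation matrix whose columns are the frame's x, y, z axes.
In Python, from cell import * gives the robot as it stands. The module is installed in compiled form; this text tells all that it offers.
- The arm moves only by the tool drive_tool, never from a script. Its argument "commands" is a list of rows, each a list of 6 numbers: the shift along the world's x, y, z in mm, then the turn, a rotation vector about the world's x, y, z in rad. A call has 1 to 20 rows; each row shifts and turns the commanded pose from where the row before left it; what a row does not reach is not made up. A row lasts 1/10 s, in which the tool goes at most 50 mm and 8.59 degrees, less where a joint would pass 70% of its speed; a pose out of reach is approached as far as the arm can. A call is refused whole if a number of a shift passes 50 or a number of a turn 0.15, either way. A call with a gripper value outside its range is refused whole. "jaw" is the finger opening in mm, from 0 to 85.4, set as the call begins (left out, the last holds). The fingers move at their own pace and stop on an object; the grip force is fixed at half the most. Time passes only in rows, so rows that do not move let the fingers close. It gives the time, the measured TCP pose, the force and the opening at its end, in the units of the state.
- sense(): the state, without advancing time (a new reading comes with each control period).
- capture(name): name is "side" or "top"; returns the picture (480x640x3 uint8, blue, green, red); there is no depth.
- get_calibration(name): a dict with "fx", "fy", "cx", "cy" (pixels), "dist_coeffs" ([k1, k2, p1, p2, k3] as OpenCV has them; the pictures are not rectified), "R" (3x3) and "t" (3): a world point X has camera coordinates R X + t. Camera axes: x right, y down, z forward; pixel columns grow to the right and rows downward; lengths in m; the calibration is good to about 2 mm. A picture is of the moment at which its call begins. get_calibration takes no time and is no camera call.
- job_done(): hands the job in, once; it reports no verdict.
The state is a dict: "time": time; "qpos": joint angles; "joint_vel": joint speeds; "joint_efforts": joint torques, N m; "eef_pos": TCP position; "eef_rot": TCP orientation; "contact_force": force on the tool from outside, world axes, zero at the start; "wrist_torque": the same for the moment, N m; "gripper_width": opening from 0.0 (shut) to 1.0 (fully open).
Only numpy, scipy, OpenCV 4.12 (cv2) and the standard library are available. Lean on these libraries where they do the work, as an engineer would, in place of code of your own. Each camera call takes 0.05 s, during which the arm holds its last target.

## Task

Close the packed two-tier tiffin where it stands: thread the flat green inner cover over both of its upright rods and lower it flat onto the rim of the top tier, then do the same with the flat steel lid with the black grip so that it lies flat on the cover. Lower both all the way down gently rather than letting them drop, leave the tiffin standing roughly where it is, and do not disturb the other things on the counter.

Things in the scene. Friction and masses are not known exactly. Their poses are not given: they have to be found in the camera images.
- tiffin: Slim two-tier steel tiffin, loose, about 1.2 kg. Foot 196 x 62 x 8 mm; two oblong open tiers on it, 120 (x) by 56 mm (y), rim 92 mm up. Two upright rods, 10 mm diameter, at x = -80 and +80 mm, y = 0, reach 150 mm above the counter, the last 12 mm tapering to a 3 mm tip. Origin: centre of the underside; x along the line of the rods, z up. Same if half turned.
- tiffin_seat (a point): Point in the tiffin's frame at the centre of the top tier's rim, midway between the rods, 92 mm above its underside; axes as tiffin. The cover's underside must come to rest here; the rods reach 58 mm above it.
- cover: Flat rigid green plastic inner cover, 10 mm thick, 0.12 kg, lying on the counter. Middle 116 (x) by 60 mm (y), a 34 mm wide ear at each end, 204 mm long in all. A 15 mm round through hole in each ear, at x = -80 and +80 mm, y = 0. Same if half turned. Grip it across its 60 mm width (along y). Origin: centre of the underside; z up.
- lid: Flat steel lid, 8 mm thick, 0.25 kg, lying on the counter; outline and 15 mm through holes (x = -80 and +80 mm, y = 0) as the cover's. On its middle a black solid grip bar 70 mm long (x), 14 mm wide (y), from 8 to 34 mm above the underside, to be gripped along y. Same if half turned. Origin: centre of the underside; z up.
- sipper: Bystander: black sipper bottle, 72 mm in diameter, 200 mm tall. Origin: centre of the underside.
- bowls: Bystander: two nested glass bowls, 132 mm across, 66 mm tall together. Origin: centre of the underside.
- tumbler: Bystander: open steel tumbler, 72 mm across, 90 mm tall. Origin: centre of the underside.
- jar: Bystander: amber glass spice jar with a red cap, 76 mm across, 120 mm tall. Origin: centre of the underside.
- spoon: Bystander: orange plastic spoon, 170 mm long, lying flat on the counter on the robot's side of the tiffin. Origin: about its middle, underside; x along it.
There are look-alikes about, which are no part of the job. Of the things that look like the lid, take the one that is farthest to the robot's right at the start.

How it is judged:
By the outcome, as a careful person would: the job done as asked, in the order asked, and still so for the second after the job is handed in, with the robot touching nothing.
It also fails if it takes over 72 s, if anything falls off the work surface, if the arm or the gripper's body presses on something with over 40 N, if the wrist force passes 120 N, or if a joint passes its speed limit or range.

## Working session

There is one attempt and no reset: what is moved stays moved. The work goes in short steps, Python scripts to look and compute and a tool call to move; the robot and the scene stay as the last step left them, time stands still between calls to the robot, and variables do not carry over. Pictures are saved under pics/ and viewed, and the job is handed in when it is done.

Besides the shell and the picture viewer there is one more tool, called after "Call:" as name(argument=value, ...) on one line, values as JSON. drive_tool: Moves the arm, as the interface text tells. Its arguments: {"type":"object","properties":{"commands":{"type":"array","items":{"type":"array","items":{"type":"number"}}},"jaw":{"type":"number"}},"required":["commands"]}

```bash
mkdir -p pics; cat > h.py <<'E'
from cell import *
import numpy as np, cv2
def cal(n):
    c=get_calibration(n);K=np.array([[c['fx'],0,c['cx']],[0,c['fy'],c['cy']],[0,0,1]],float)
    return K,np.array(c['dist_coeffs'],float),np.array(c['R'],float),np.array(c['t'],float)
def ray(n,uv):
    K,d,R,t=cal(n);p=cv2.undistortPointsIter(np.array([[uv]],float),K,d,None,None,(3,100,1e-10))[0,0]
    return -R.T@t, R.T@np.array([p[0],p[1],1])
def at(n,uv,z):
    o,r=ray(n,uv);return o+r*(z-o[2])/r[2]
def proj(n,X):
    K,d,R,t=cal(n);return cv2.projectPoints(np.array(X,float).reshape(-1,1,3),cv2.Rodrigues(R)[0],t,K,d)[0][:,0]
def crop(im,x0,y0,x1,y1,s,name):
    cv2.imwrite('pics/'+name,cv2.resize(im[y0:y1,x0:x1],None,fx=s,fy=s,interpolation=cv2.INTER_CUBIC))
E
python3 - <<'E'
from h import *
for n in('top','side'):
    im=capture(n);cv2.imwrite(f'pics/{n}0.png',im);o,r=ray(n,(320,240));print(n,o,r)
s=sense();print(s)
E
```

```text
top [0.51125879 0.01962322 1.10858793] [ 0.05529565 -0.02460346 -0.99830647]
side [0.13936285 0.84539428 0.7498375 ] [ 0.3948696  -0.73473446 -0.55180809]
{'time': 0.1, 'qpos': array([-7.39702884e+01,  8.64886405e+00,  8.23875826e+01, -5.73317869e-04,
        8.90282367e+01, -7.67751815e+00]), 'joint_vel': array([-0.05954565, -0.01930536, -0.16579585, -0.01707219,  0.01355192,
        0.07182277]), 'joint_efforts': array([ 6.96181974e-03, -7.14377975e+01, -5.71796501e+01, -2.10678468e-05,
        7.23000223e-03,  3.71129738e-05]), 'eef_pos': array([ 0.23110753, -0.52628045,  0.24174333]), 'eef_rot': array([[-3.21355647e-04,  9.15611819e-01,  4.02063296e-01],
       [ 1.08227929e-03,  4.02063399e-01, -9.15611190e-01],
       [-9.99999363e-01,  1.40907952e-04, -1.12015305e-03]]), 'contact_force': array([-0.77858738,  0.24394209,  0.62020527]), 'wrist_torque': array([0.0201394 , 0.00135595, 0.02705159]), 'gripper_width': 0.997463985610295}
```

View pics/top0.png

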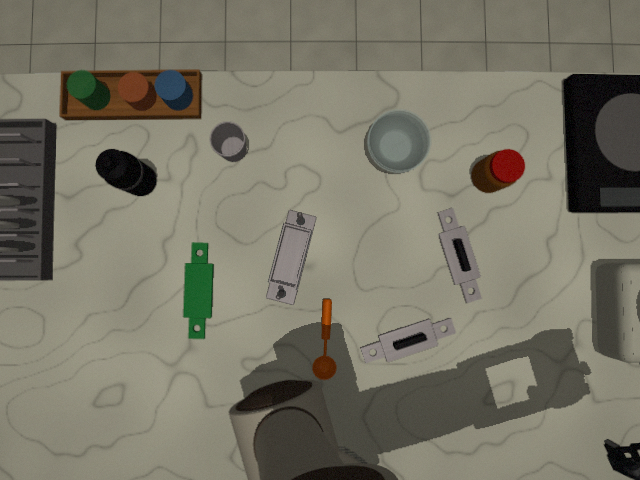

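View pics/side0.png

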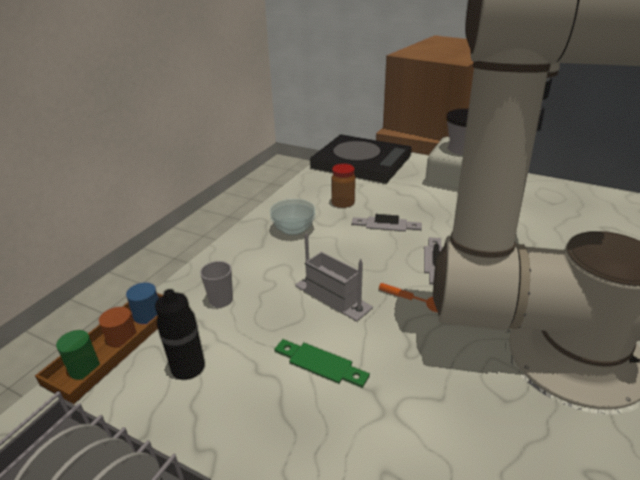

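The top picture shows a green cover at about (199,290), the tiffin at (291,256) with rods at (300,219) and (281,294), and the spoon at (325,340). Image right is the robot's right (-y).
- **Could be taken for the lid:** the piece at (460,255) and the piece at (407,341). The first is farther right, so that's my choice.
- **Could be taken for the cover:** only the one green plate; the green cup at (84,86) is not flat.

Next I check this in close crops.

```bash
python3 - <<'E'
from h import *
im=cv2.imread('pics/top0.png')
a=[cv2.resize(im[y:y+120,x:x+90],None,fx=5,fy=5,interpolation=cv2.INTER_CUBIC) for x,y in((155,230),(245,197))]
cv2.imwrite('pics/c1.png',np.hstack(a)[:600,:800] if 0 else cv2.resize(np.hstack(a),(800,533)))
crop(im,350,200,490,370,3.5,'c2.png')
E
```

```text
(no output)
```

View pics/c2.png

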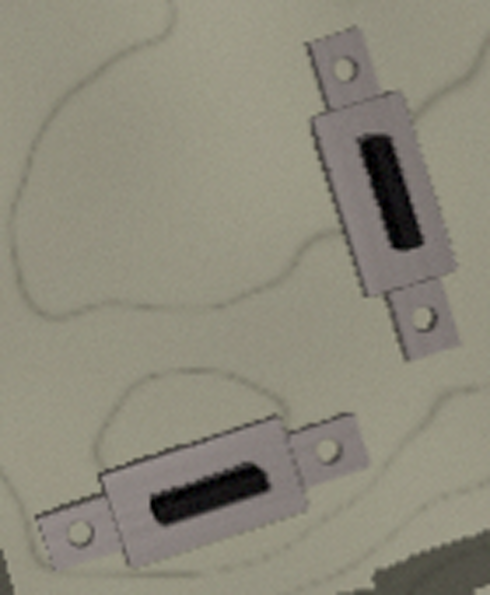

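```bash
python3 - <<'E'
from h import *
im=cv2.imread('pics/top0.png')
crop(im,165,235,235,345,5.4,'c3.png')
crop(im,255,200,330,310,5.4,'c4.png')
E
```

```text
(no output)
```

View pics/c3.png

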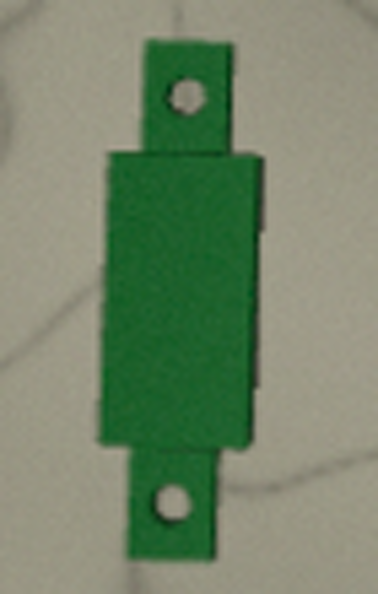

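View pics/c4.png

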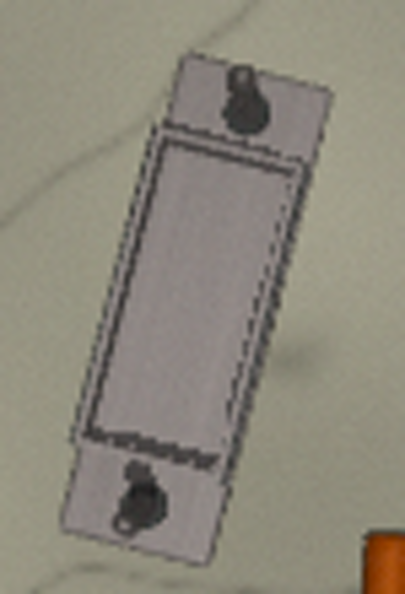

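The chosen lid is at (460,255), with holes at about (448,219) and (471,291). The cover's holes are at about (199,253) and (197,328). The rod tips are near (299.5,214) and (278,297). Next I fit full outlines in both pictures.

```bash
cat >> h.py <<'E'
from scipy.optimize import minimize
def T(p,pts):
    x,y,a=p;c,s=np.cos(a),np.sin(a);pts=np.asarray(pts,float)
    return np.c_[x+c*pts[:,0]-s*pts[:,1],y+s*pts[:,0]+c*pts[:,1],pts[:,2]]
def box(x0,x1,y0,y1,z0,z1):
    return np.array([[x,y,z] for x in(x0,x1) for y in(y0,y1) for z in(z0,z1)])/1000
def cyl(x,y,r,z0,z1,r1=None):
    a=np.linspace(0,2*np.pi,25)[:-1];r1=r if r1 is None else r1
    return np.r_[np.c_[x+r*np.cos(a),y+r*np.sin(a),0*a+z0],np.c_[x+r1*np.cos(a),y+r1*np.sin(a),0*a+z1]]/1000
COV=[box(-58,58,-30,30,0,10),box(-102,102,-17,17,0,10)]
LID=[box(-58,58,-30,30,0,8),box(-102,102,-17,17,0,8),box(-35,35,-7,7,8,34)]
TIF=[box(-98,98,-31,31,0,8),box(-60,60,-28,28,8,92)]+[c for s in(-80,80) for c in(cyl(s,0,5,8,138),cyl(s,0,5,138,150,1.5))]
def render(n,p,parts,S=4,roi=None,dz=0):
    x0,y0,x1,y1=roi;m=np.zeros(((y1-y0)*S,(x1-x0)*S),np.uint8)
    for q in parts:
        w=T(p,q);w[:,2]+=dz
        uv=(proj(n,w)-[x0-.5,y0-.5])*S-.5
        h=cv2.convexHull(uv.astype(np.float32))
        cv2.fillConvexPoly(m,np.round(h*16).astype(np.int32),255,cv2.LINE_AA,4)
    return cv2.resize(m,(x1-x0,y1-y0),interpolation=cv2.INTER_AREA)/255.
def fit(views,parts,p0,dz=0,step=(.006,.006,.06)):
    # views: list (cam, soft mask on roi, roi)
    def f(v): return sum(((render(n,v,parts,4,roi,dz)-m)**2).sum() for n,m,roi in views)
    p0=np.array(p0,float)
    for k in(1,.3):
        sx=np.vstack([p0]+[p0+np.eye(3)[i]*step[i]*k for i in range(3)])
        r=minimize(f,p0,method='Nelder-Mead',options=dict(initial_simplex=sx,xatol=1e-5,fatol=1e-3,maxiter=300));p0=r.x
    return r.x,r.fun
E
python3 - <<'E'
from h import *
for n,pts in(('top',[(199,290),(215,220),(291,256),(297,205),(460,230),(480,240),(285,230)]),('side',[(320,360),(380,350),(335,275),(300,290),(365,222),(390,240)])):
    im=cv2.imread(f'pics/{n}0.png').astype(int)
    print(n,[tuple(im[y,x]) for x,y in pts])
def pp(a,b,z): 
    A=at('top',a,z);B=at('top',b,z);print(np.round((A+B)/2*1000,1),np.linalg.norm(A-B)*1000,np.degrees(np.arctan2(*(A-B)[1::-1])))
pp((199.7,252.8),(197.1,328.3),.01)
pp((448.3,219.5),(471.2,290.7),.008)
pp((299.5,214),(278,297),.15)
E
```

```text
top [(np.int64(42), np.int64(95), np.int64(29)), (np.int64(119), np.int64(135), np.int64(139)), (np.int64(133), np.int64(137), np.int64(145)), (np.int64(121), np.int64(137), np.int64(140)), (np.int64(115), np.int64(118), np.int64(124)), (np.int64(128), np.int64(147), np.int64(149)), (np.int64(121), np.int64(126), np.int64(133))]
side [(np.int64(50), np.int64(106), np.int64(43)), (np.int64(152), np.int64(172), np.int64(176)), (np.int64(126), np.int64(130), np.int64(137)), (np.int64(119), np.int64(134), np.int64(139)), (np.int64(119), np.int64(123), np.int64(132)), (np.int64(149), np.int64(169), np.int64(173))]
[466.1 251.8  10. ] 160.04654941380673 -1.672066231006592
[ 538.4 -307.7    8. ] 160.1712478395899 16.834299912901646
[536.1  54.2 150. ] 159.4538688590154 -14.702619949621736
```

```bash
cat >> h.py <<'E'
def steel(im,roi):
    x0,y0,x1,y1=roi;f=cv2.GaussianBlur(im,(0,0),.6)[y0:y1,x0:x1].astype(float)
    r=f[...,0]/f[...,1]; m=np.clip((r-.885)/(.945-.885),0,1); m[(f.mean(2)<80)]=1
    return m
def green(im,roi):
    x0,y0,x1,y1=roi;f=im[y0:y1,x0:x1].astype(float)
    r=f[...,2]/f[...,1];return np.clip((.85-r)/(.85-.45),0,1)
def main_(m):
    n,l,s,_=cv2.connectedComponentsWithStats((m>.3).astype(np.uint8));k=1+s[1:,4].argmax();
    return m*cv2.dilate((l==k).astype(np.uint8),np.ones((3,3)))
E
python3 - <<'E'
from h import *
t=cv2.imread('pics/top0.png');s=cv2.imread('pics/side0.png')
def go(name,parts,fn,rt,rs,p0):
    V=[]
    for n,im,r in(('top',t,rt),('side',s,rs)):
        m=main_(fn(im,r));V.append((n,m,r))
    out=[]
    for vs in(V[:1],V[1:],V):
        p,e=fit(vs,parts,p0);out.append(p);print(name,[v[0] for v in vs],np.round(p[:2]*1000,1),np.round(np.degrees(p[2]),2),'err',round(e,1),'area',[round(v[1].sum()) for v in vs])
    a=[]
    for n,m,r in V:
        d=np.hstack([m,render(n,out[-1],parts,4,r)])*255
        a.append(cv2.resize(d,(790,int(790*d.shape[0]/d.shape[1]))))
    cv2.imwrite(f'pics/fit_{name}.png',cv2.resize(np.vstack(a),None,fx=.6,fy=.6))
go('cover',COV,green,(165,230,235,350),(265,330,380,395),(.466,.252,-.029))
go('lid',LID,steel,(430,200,490,310),(345,208,430,236),(.538,-.308,.294))
go('tif',TIF,steel,(255,200,330,315),(290,230,385,325),(.536,.054,-.257))
E
```

```text
cover ['top'] [466.9 253.8] -1.8 err 154.2 area [2108]
cover ['side'] [467.8 248.4] -2.04 err 340.7 area [1746]
cover ['top', 'side'] [466.8 253.3] -1.66 err 525.8 area [2108, 1746]
lid ['top'] [ 539.  -307.7] 16.69 err 74.6 area [2152]
lid ['side'] [ 538.5 -311.4] 17.05 err 66.1 area [783][ WARN:0@3.748] global loadsave.cpp:1063 imwrite_ Unsupported depth image for selected encoder is fallbacked to CV_8U.
Traceback (most recent call last):
  File "h.py", line 41, in fit
    r=minimize(f,p0,method='Nelder-Mead',options=dict(initial_simplex=sx,xatol=1e-5,fatol=1e-3,maxiter=300));p0=r.x
  File "h.py", line 37, in f
    def f(v): return sum(((render(n,v,parts,4,roi,dz)-m)**2).sum() for n,m,roi in views)
                     ~~~^^^^^^^^^^^^^^^^^^^^^^^^^^^^^^^^^^^^^^^^^^^^^^^^^^^^^^^^^^^^^^^^
  File "h.py", line 37, in <genexpr>
    def f(v): return sum(((render(n,v,parts,4,roi,dz)-m)**2).sum() for n,m,roi in views)
                           ~~~~~~^^^^^^^^^^^^^^^^^^^^
  File "h.py", line 31, in render
    uv=(proj(n,w)-[x0-.5,y0-.5])*S-.5
        ~~~~^^^^^
  File "h.py", line 12, in proj
    K,d,R,t=cal(n);return cv2.projectPoints(np.array(X,float).reshape(-1,1,3),cv2.Rodrigues(R)[0],t,K,d)[0][:,0]
            ~~~^^^
  File "h.py", line 4, in cal
    c=get_calibration(n);K=np.array([[c['fx'],0,c['cx']],[0,c['fy'],c['cy']],[0,0,1]],float)
ValueError: time passes only in moves, steps and waits
```

```bash
sed -i 's/^def cal(n):/import functools\n@functools.lru_cache(None)\ndef cal(n):/' h.py; cat > fit0.py <<'E'
from h import *
t=cv2.imread('pics/top0.png');s=cv2.imread('pics/side0.png')
def go(name,parts,fn,rt,rs,p0):
    V=[]
    for n,im,r in(('top',t,rt),('side',s,rs)):
        m=main_(fn(im,r));V.append((n,m,r))
    out=[]
    for vs in(V[:1],V[1:],V):
        p,e=fit(vs,parts,p0);out.append(p);print(name,[v[0] for v in vs],np.round(p[:2]*1000,1),np.round(np.degrees(p[2]),2),'err',round(e,1),'area',[round(v[1].sum()) for v in vs])
    a=[]
    for n,m,r in V:
        d=np.hstack([m,render(n,out[-1],parts,4,r),abs(m-render(n,out[-1],parts,4,r))])*255
        a.append(cv2.resize(d,(790,int(790*d.shape[0]/d.shape[1]))))
    v=np.vstack(a);cv2.imwrite(f'pics/fit_{name}.png',cv2.resize(v,None,fx=600/v.shape[0],fy=600/v.shape[0]).astype(np.uint8))
go('cover',COV,green,(165,230,235,350),(265,330,380,395),(.466,.252,-.029))
go('lid',LID,steel,(430,200,490,310),(345,208,430,236),(.538,-.308,.294))
go('tif',TIF,steel,(255,200,330,315),(290,230,385,325),(.536,.054,-.257))
E
python3 fit0.py
```

```text
cover ['top'] [466.9 253.8] -1.8 err 154.2 area [2108]
cover ['side'] [467.8 248.4] -2.04 err 340.7 area [1746]
cover ['top', 'side'] [466.8 253.3] -1.66 err 525.8 area [2108, 1746]
lid ['top'] [ 539.  -307.7] 16.69 err 74.6 area [2152]
lid ['side'] [ 538.5 -311.4] 17.05 err 66.1 area [783]
lid ['top', 'side'] [ 538.8 -307.8] 16.68 err 154.0 area [2152, 783]
tif ['top'] [536.8  55.5] -14.88 err 14.8 area [2773]
tif ['side'] [536.8  50.9] -15.65 err 129.5 area [3056]
tif ['top', 'side'] [536.3  55. ] -14.94 err 235.6 area [2773, 3056]
```

View pics/fit_cover.png

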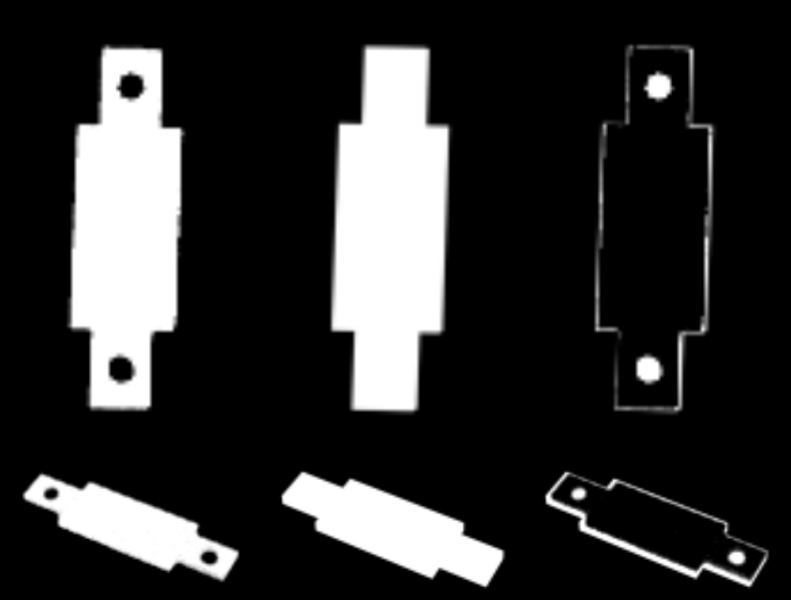

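View pics/fit_tif.png

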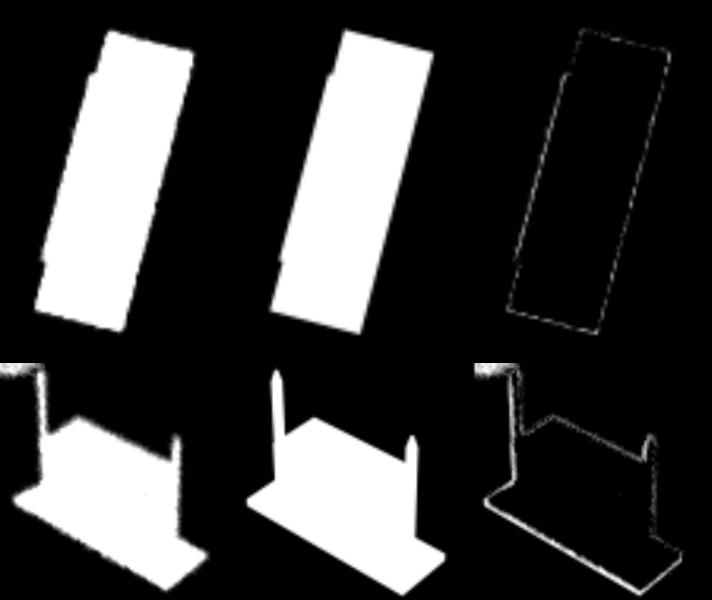

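Everything agrees: hole spacing comes out at 160 mm in both plates and 159.5 mm across the rods. The side camera has a roughly constant -4 mm offset in y. Top-view poses (x mm, y mm, yaw):

| Part | x | y | yaw |
|---|---|---|---|
| Cover | 466.5 | 252.8 | -1.7° |
| Lid | 539 | -307.7 | 16.7° |
| Tiffin | 536.5 | 55 | -14.9° |

Now moving above the cover.

Call:
drive_tool(commands=[[11.8,39,0,0,0,-0.0222],[11.8,39,0,0,0,-0.0222],[11.8,39,0,0,0,-0.0222],[11.8,39,0,0,0,-0.0222],[11.8,39,0,0,0,-0.0222],[11.8,39,0,0,0,-0.0222],[11.8,39,0,0,0,-0.0222],[11.8,39,0,0,0,-0.0222],[11.8,39,0,0,0,-0.0222],[11.8,39,0,0,0,-0.0222],[11.8,39,0,0,0,-0.0222],[11.8,39,0,0,0,-0.0222],[11.8,39,0,0,0,-0.0222],[11.8,39,0,0,0,-0.0222],[11.8,39,0,0,0,-0.0222],[11.8,39,0,0,0,-0.0222],[11.8,39,0,0,0,-0.0222],[11.8,39,0,0,0,-0.0222],[11.8,39,0,0,0,-0.0222],[11.8,39,0,0,0,-0.0222]], jaw=85)

```text
time: 2.1
eef_pos: [0.4672, 0.2554, 0.242]
eef_rot: [[-0.0, 1.0, -0.031], [-0.0, -0.031, -1.0], [-1.0, -0.0, 0.0]]
contact_force: [0.2, -0.8, 0.3]
gripper_width: 0.988
```

Call:
drive_tool(commands=[[0,0,-40,0,0,0],[0,0,-40,0,0,0],[0,0,-40,0,0,0],[0,0,-40,0,0,0],[0,0,-20,0,0,0],[0,0,-5,0,0,0],[0,0,0,0,0,0],[0,0,0,0,0,0]])

```text
time: 2.9
eef_pos: [0.4679, 0.2538, 0.0586]
eef_rot: [[0.002, 1.0, -0.03], [0.001, -0.03, -1.0], [-1.0, 0.002, -0.001]]
contact_force: [0.2, 0.5, -0.1]
gripper_width: 0.99
```

```bash
cat > st.py <<'E'
from h import *
s=sense();R=s['eef_rot'];print('t',round(s['time'],2),'tcp',np.round(s['eef_pos']*1000,1),'yaw',round(np.degrees(np.arctan2(R[1,2],R[0,2])),2),'tilt',np.round(R[:2,0],4),'F',np.round(s['contact_force'],1),'M',np.round(s['wrist_torque'],2),'w',round(s['gripper_width']*85.4,1),'q',np.round(s['qpos'],1))
E
cat > both.py <<'E'
import sys
from h import *
k=sys.argv[1]
for n in('top','side'): cv2.imwrite(f'pics/{n}{k}.png',capture(n))
E
python3 both.py 1; python3 st.py; python3 - <<'E'
from h import *
a=cv2.imread('pics/top1.png')[180:380,100:300];b=cv2.imread('pics/side1.png')[240:440,220:420]
cv2.imwrite('pics/g1.png',cv2.resize(np.hstack([a,b]),(800,400),interpolation=cv2.INTER_CUBIC))
E
```

```text
t 3.0 tcp [467.8 253.8  58.7] yaw -91.73 tilt [0.002  0.0009] F [ 0.6  0.  -0.6] M [-0.01 -0.03 -0.  ] w 84.9 q [ 20.2  11.2 101.6   0.   67.  111.9]
```

View pics/g1.png

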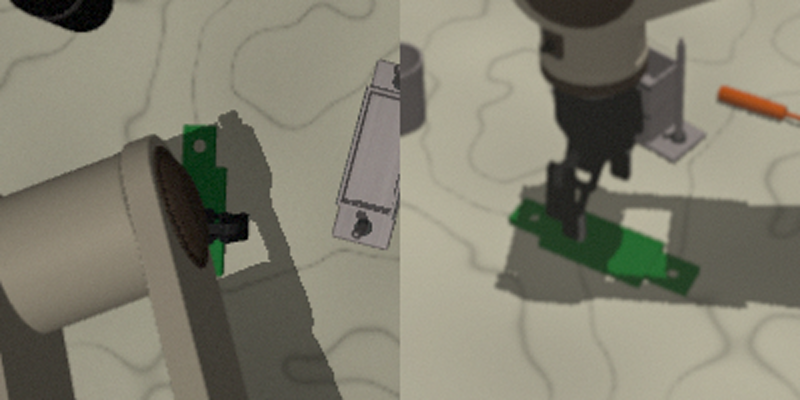

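The cover's long axis runs between the fingers, and the jaws straddle it. I set the jaw to 70 mm and come lower to see the real tip height.

Call:
drive_tool(commands=[[-1,-1,-10,0,0,0],[0,0,-10,0,0,0],[0,0,-8,0,0,0],[0,0,0,0,0,0],[0,0,0,0,0,0],[0,0,0,0,0,0]], jaw=70)

```text
time: 3.6
eef_pos: [0.4664, 0.2526, 0.0295]
eef_rot: [[0.0, 1.0, -0.03], [0.0, -0.03, -1.0], [-1.0, 0.0, -0.0]]
contact_force: [-0.4, -0.2, 0.0]
gripper_width: 0.817
```

```bash
python3 both.py 2; python3 st.py; python3 - <<'E'
from h import *
im=cv2.imread('pics/side2.png');crop(im,270,310,400,410,6,'g2.png')
s=sense();p=s['eef_pos'];R=s['eef_rot']
for sg in(1,-1):
  for w in(35,43):
   for a in (11,6,0,-7):
    X=p+R[:,0]*a/1000+R[:,2]*sg*w/1000; print(sg,w,a,np.round(X*1000),np.round((proj('side',X)[0]-[270,310])*6))
E
```

```text
t 3.7 tcp [466.4 252.6  29.6] yaw -91.73 tilt [0.0005 0.0003] F [0.3 0.8 0.5] M [ 0.07  0.02 -0.04] w 70.6 q [ 20.1  13.1 103.2   0.   63.6 111.8]
1 35 11 [465. 218.  19.] [347. 217.]
1 35 6 [465. 218.  24.] [346. 207.]
1 35 0 [465. 218.  30.] [346. 195.]
1 35 -7 [465. 218.  37.] [346. 180.]
1 43 11 [465. 210.  19.] [357. 202.]
1 43 6 [465. 210.  24.] [357. 192.]
1 43 0 [465. 210.  30.] [357. 180.]
1 43 -7 [465. 210.  37.] [357. 165.]
-1 35 11 [467. 288.  19.] [245. 356.]
-1 35 6 [467. 288.  24.] [244. 346.]
-1 35 0 [467. 288.  30.] [244. 333.]
-1 35 -7 [467. 288.  37.] [243. 318.]
-1 43 11 [468. 296.  19.] [232. 373.]
-1 43 6 [468. 296.  24.] [232. 363.]
-1 43 0 [468. 296.  30.] [231. 350.]
-1 43 -7 [468. 296.  37.] [230. 335.]
```

View pics/g2.png

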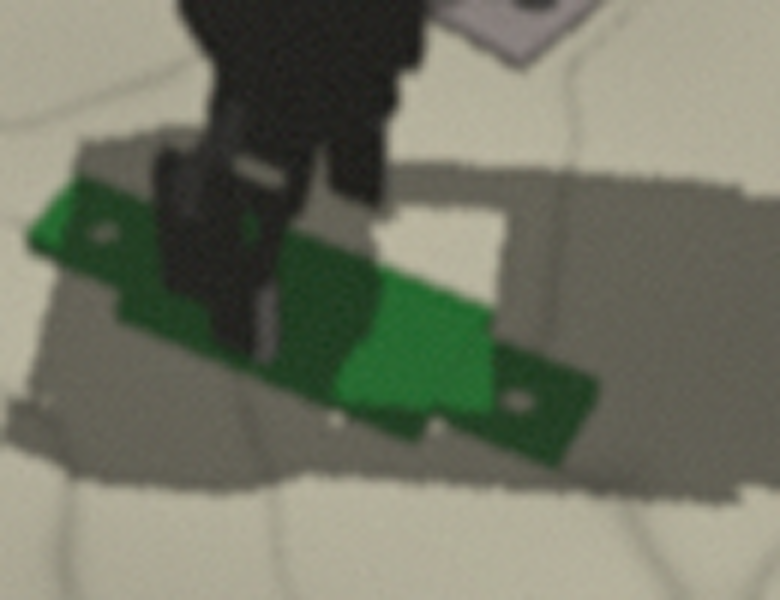

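At 70 mm jaw, the near finger's bottom edge runs from (213,335) to (275,358) in the crop. That matches tips about 11 mm ahead of the TCP, i.e. z≈19 mm, and the fingers clear the cover on both sides. I descend 13.5 mm and close.

Call:
drive_tool(commands=[[0,0,-5,0,0,0],[0,0,-5,0,0,0],[0,0,-3.5,0,0,0],[0,0,0,0,0,0],[0,0,0,0,0,0]])

```text
time: 4.2
eef_pos: [0.4661, 0.2525, 0.0156]
eef_rot: [[-0.0, 1.0, -0.03], [-0.0, -0.03, -1.0], [-1.0, -0.0, 0.0]]
contact_force: [-0.8, -0.3, -0.5]
gripper_width: 0.816
```

Call:
drive_tool(commands=[[0,0,0,0,0,0],[0,0,0,0,0,0],[0,0,0,0,0,0],[0,0,0,0,0,0],[0,0,0,0,0,0],[0,0,0,0,0,0]], jaw=50)

```text
time: 4.8
eef_pos: [0.4676, 0.253, 0.0179]
eef_rot: [[0.004, 1.0, -0.03], [0.001, -0.03, -1.0], [-1.0, 0.004, -0.001]]
contact_force: [-1.7, -1.5, 23.3]
gripper_width: 0.583
```

```bash
python3 both.py 3; python3 st.py; python3 - <<'E'
from h import *
im=cv2.imread('pics/side3.png');crop(im,270,310,400,410,6,'g3.png')
E
```

```text
t 4.9 tcp [467.6 253.   17.8] yaw -91.73 tilt [0.0036 0.0013] F [-2.5 -2.3 23.4] M [-0.43  0.38 -0.06] w 50.5 q [ 20.1  14.  103.7  -0.   62.1 111.8]
```

View pics/g3.png

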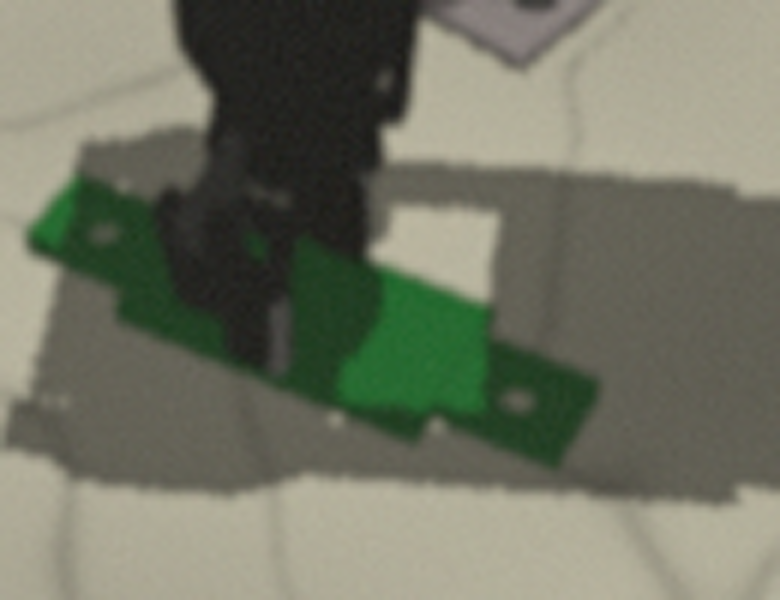

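That missed: the jaw ran to 50.5 mm with 23 N upward, so the tips closed on top of the cover. With TCP z=17.8 and the tips on z=10, they stand 7.8 mm ahead at 50 mm opening. I lift, reopen and go lower.

Call:
drive_tool(commands=[[0,0,6,0,0,0],[0,0,6,0,0,0],[0,0,0,0,0,0]])

```text
time: 5.2
eef_pos: [0.4666, 0.2527, 0.0286]
eef_rot: [[0.001, 1.0, -0.03], [0.001, -0.03, -1.0], [-1.0, 0.001, -0.001]]
contact_force: [0.7, 0.2, 0.7]
gripper_width: 0.588
```

Call:
drive_tool(commands=[[0,0,0,0,0,0],[0,0,0,0,0,0],[0,0,0,0,0,0],[0,0,0,0,0,0]], jaw=74)

```text
time: 5.6
eef_pos: [0.4661, 0.2525, 0.0275]
eef_rot: [[-0.0, 1.0, -0.03], [-0.0, -0.03, -1.0], [-1.0, -0.0, 0.0]]
contact_force: [1.0, 0.1, 0.2]
gripper_width: 0.864
```

```bash
python3 both.py 4; python3 st.py; python3 - <<'E'
from h import *
im=cv2.imread('pics/side4.png');crop(im,270,310,400,410,6,'g4.png')
def go(s,r,p0):
    V=[('side',main_(green(s,r)),r)]
    p,e=fit(V,COV,p0);print(np.round(p[:2]*1000,1),np.degrees(p[2]),e)
for k in (0,3,4): go(cv2.imread(f'pics/side{k}.png'),(265,330,380,395),(.466,.252,-.029))
E
```

```text
t 5.7 tcp [466.1 252.6  27.6] yaw -91.73 tilt [-0.0002  0.    ] F [ 0.9  0.4 -0.4] M [-0.04 -0.01  0.03] w 73.8 q [ 20.1  13.2 103.3   0.   63.5 111.8]
[467.8 248.4] -2.0398863205550195 340.7311766454992
[465.8 244.7] -7.541013383014606 1156.6765996572717
[466.7 246.6] -5.835113964499045 1091.047108631444
```

View pics/g4.png

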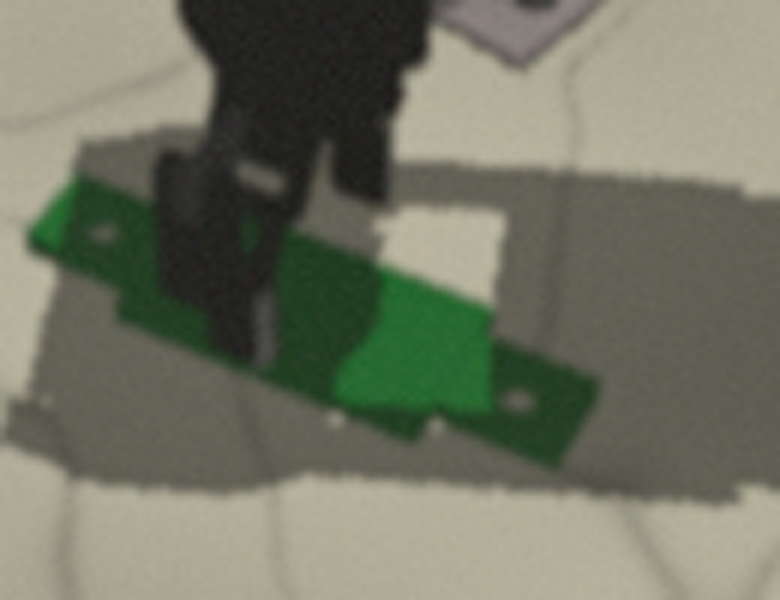

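The cover hasn't moved: its holes are still at (103,232) and (517,400) in the crop. I go down to TCP z≈9 mm and close.

Call:
drive_tool(commands=[[0,0,-6,0,0,0],[0,0,-5,0,0,0],[0,0,-4,0,0,0],[0,0,-3,0,0,0],[0,0,0,0,0,0],[0,0,0,0,0,0]])

```text
time: 6.3
eef_pos: [0.4662, 0.2525, 0.0098]
eef_rot: [[-0.0, 1.0, -0.03], [0.0, -0.03, -1.0], [-1.0, -0.0, -0.0]]
contact_force: [0.4, 0.1, 0.4]
gripper_width: 0.869
```

Call:
drive_tool(commands=[[0,0,0,0,0,0],[0,0,0,0,0,0],[0,0,0,0,0,0],[0,0,0,0,0,0],[0,0,0,0,0,0],[0,0,0,0,0,0]], jaw=50)

```text
time: 6.9
eef_pos: [0.4663, 0.2526, 0.0105]
eef_rot: [[0.001, 1.0, -0.03], [0.0, -0.03, -1.0], [-1.0, 0.001, -0.0]]
contact_force: [-3.4, -0.7, 10.6]
gripper_width: 0.68
```

```bash
python3 st.py
```

```text
t 6.9 tcp [466.3 252.6  10.5] yaw -91.73 tilt [0.0005 0.0003] F [-3.4 -0.7 10.6] M [-0.28  0.63 -0.02] w 58.1 q [ 20.1  14.5 104.1   0.   61.4 111.8]
```

It stopped at 58 mm with the command at 50 mm, so the cover is held. The 10 N is the pads' forward swing pressing it on the counter. I lift 40 mm and look.

Call:
drive_tool(commands=[[0,0,5,0,0,0],[0,0,10,0,0,0],[0,0,15,0,0,0],[0,0,20,0,0,0],[0,0,0,0,0,0],[0,0,0,0,0,0]])

```text
time: 7.5
eef_pos: [0.4663, 0.2526, 0.0601]
eef_rot: [[0.001, 1.0, -0.03], [0.0, -0.03, -1.0], [-1.0, 0.001, -0.0]]
contact_force: [-0.7, 0.1, -1.8]
gripper_width: 0.675
```

```bash
python3 both.py 5; python3 st.py; python3 - <<'E'
from h import *
a=cv2.imread('pics/top5.png')[180:380,100:300];b=cv2.imread('pics/side5.png')[240:440,220:420]
cv2.imwrite('pics/g5.png',cv2.resize(np.hstack([a,b]),(800,400),interpolation=cv2.INTER_CUBIC))
E
```

```text
t 7.6 tcp [465.8 252.4  59.1] yaw -91.73 tilt [-0.0009 -0.0002] F [-0.4 -0.5 -1.7] M [-0.02 -0.02  0.03] w 58.0 q [ 20.1  11.1 101.8   0.   67.2 111.8]
```

View pics/g5.png

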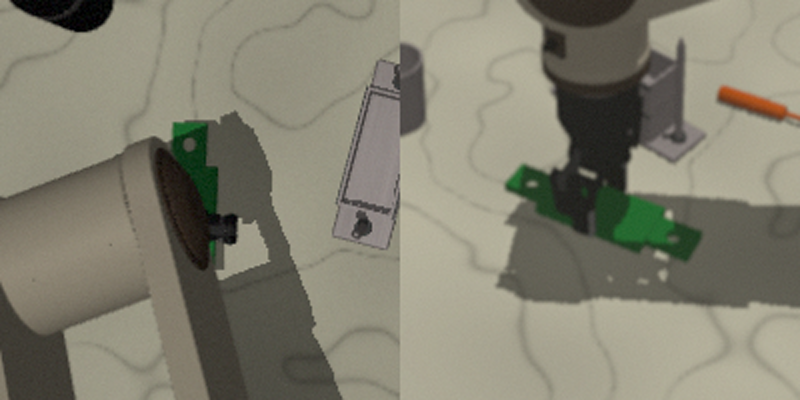

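The cover is held level and lifted; wrist force of -1.7 N fits its weight. Now I carry it over the tiffin with the underside at about 165 mm.

Call:
drive_tool(commands=[[0,0,30,0,0,0],[0,0,40,0,0,0],[0,0,30,0,0,0],[0,0,17,0,0,0],[4.4,-12.3,0,0,0,-0.0287],[8.8,-24.7,0,0,0,-0.0287],[8.8,-24.7,0,0,0,-0.0287],[8.8,-24.7,0,0,0,-0.0287],[8.8,-24.7,0,0,0,-0.0287],[8.8,-24.7,0,0,0,-0.0287],[8.8,-24.7,0,0,0,-0.0287],[8.8,-24.7,0,0,0,-0.0287],[4.4,-12.4,0,0,0,0],[0,0,0,0,0,0],[0,0,0,0,0,0],[0,0,0,0,0,0]])

```text
time: 9.2
eef_pos: [0.5362, 0.0557, 0.1764]
eef_rot: [[-0.001, 0.967, -0.256], [0.0, -0.256, -0.967], [-1.0, -0.001, -0.0]]
contact_force: [-0.5, -0.6, -0.8]
gripper_width: 0.674
```

```bash
python3 both.py 6; python3 st.py; python3 - <<'E'
from h import *
a=cv2.imread('pics/top6.png')[160:360,200:400];b=cv2.imread('pics/side6.png')[170:370,230:430]
cv2.imwrite('pics/g6.png',cv2.resize(np.hstack([a,b]),(800,400),interpolation=cv2.INTER_CUBIC))
E
```

```text
t 9.3 tcp [536.3  55.7 176.7] yaw -104.82 tilt [-0.0001  0.0002] F [-0.1  0.5 -1.3] M [ 0.02 -0.   -0.03] w 57.7 q [ -2.3   6.2  92.8   0.   81.1 102.6]
```

View pics/g6.png

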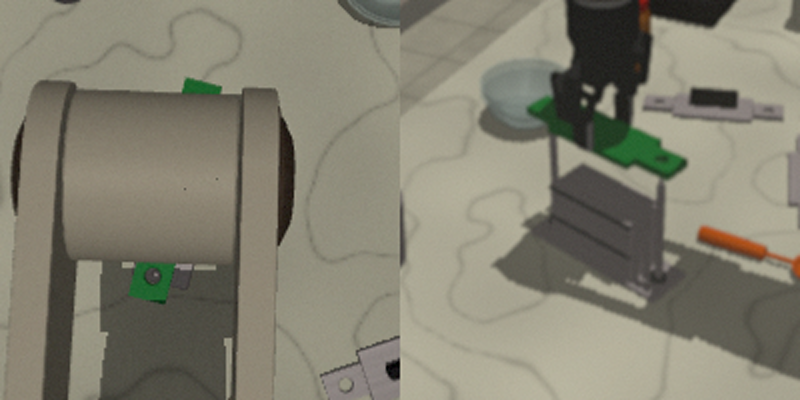

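```bash
python3 - <<'E'
from h import *
a=cv2.imread('pics/top6.png')[280:320,255:305];b=cv2.imread('pics/side6.png')[215:285,285:385]
cv2.imwrite('pics/g7.png',np.hstack([cv2.resize(a,None,fx=8,fy=8,interpolation=cv2.INTER_CUBIC)[:, :400],cv2.resize(b,(400,320)[:2],interpolation=cv2.INTER_CUBIC)]))
crop(cv2.imread('pics/side6.png'),285,210,385,280,8,'g7b.png')
E
```

```text
(no output)
```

View pics/g7.png

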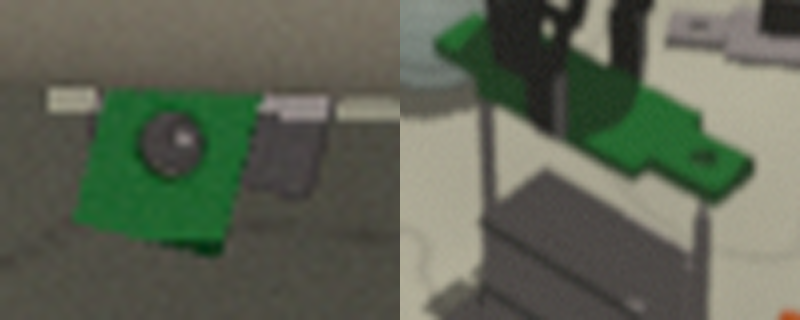

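View pics/g7b.png

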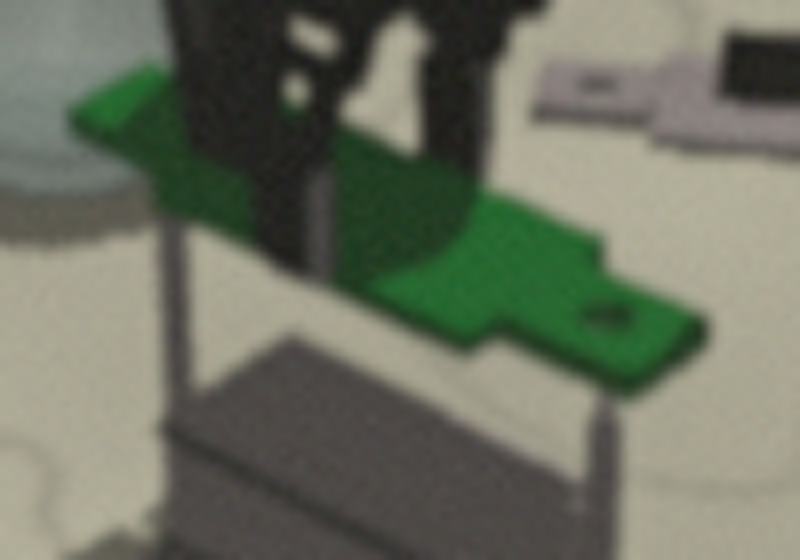

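```bash
python3 - <<'E'
from h import *
h=at('top',(276.4,298.2),.176);h2=at('top',(276.4,298.2),.171);r=at('top',(277.9,297.1),.150)
print('hole',h*1000,h2*1000,'rod',r*1000)
a=np.radians(-14.82);e=np.array([np.cos(a),np.sin(a)])
print('hole pred from TCP',[536.3,55.7]-80*e)
print('top: hole proj',proj('top',[*(np.array([536.3,55.7])-80*e)/1000,.176]))
for zz in(.15,.13): print('rod pred',proj('side',[*r[:2],zz]))
for u in((607/8+285,312/8+210),): print('side hole', at('side',u,.176)*1000)
print('side rod tip', at('side',(603/8+285,392/8+210),.150)*1000)
E
```

```text
hole [458.2713036   75.88244388 176.        ] [457.98721516  76.18407349 171.        ] rod [458.80913069  74.66823552 150.        ]
hole pred from TCP [458.96126701  76.16265819]
top: hole proj [[276.24365959 297.81645499]]
rod pred [[359.86744292 258.85608826]]
rod pred [[359.64462889 266.42487281]]
side hole [457.12363677  74.82528984 176.        ]
side rod tip [457.63096639  74.68351913 150.        ]
```

From above, the near ear's hole centre is at (276.4,298.2) and the rod tip shows inside it at (277.9,297.1). The cover is about 1.3 mm too far in +y. I correct that and lower past the tips slowly.

Call:
drive_tool(commands=[[0.2,-1.3,0,0,0,0],[0,0,0,0,0,0],[0,0,-4,0,0,0],[0,0,-4,0,0,0],[0,0,-4,0,0,0],[0,0,0,0,0,0],[0,0,0,0,0,0]])

```text
time: 10.0
eef_pos: [0.5367, 0.0536, 0.1646]
eef_rot: [[-0.0, 0.966, -0.257], [0.0, -0.257, -0.966], [-1.0, -0.0, -0.0]]
contact_force: [-0.1, -0.3, -1.5]
gripper_width: 0.675
```

```bash
cat > look.py <<'E'
import sys
from h import *
k=sys.argv[1];x,y=map(int,sys.argv[2:4]);u,v=map(int,sys.argv[4:6])
t=capture('top');s=capture('side');cv2.imwrite(f'pics/top{k}.png',t);cv2.imwrite(f'pics/side{k}.png',s)
a=cv2.resize(t[y:y+50,x:x+40],None,fx=10,fy=10,interpolation=cv2.INTER_CUBIC)
b=cv2.resize(s[v:v+125,u:u+100],None,fx=4,fy=4,interpolation=cv2.INTER_CUBIC)
cv2.imwrite(f'pics/l{k}.png',np.hstack([a,b]))
E
python3 look.py 8 258 275 285 200; python3 st.py
```

```text
t 10.1 tcp [536.9  53.7 164.9] yaw -104.88 tilt [0.0002 0.0001] F [ 0.5 -0.2 -2.2] M [-0.02 -0.03 -0.04] w 57.5 q [ -2.5   6.6  93.7   0.   79.7 102.4]
```

View pics/l8.png

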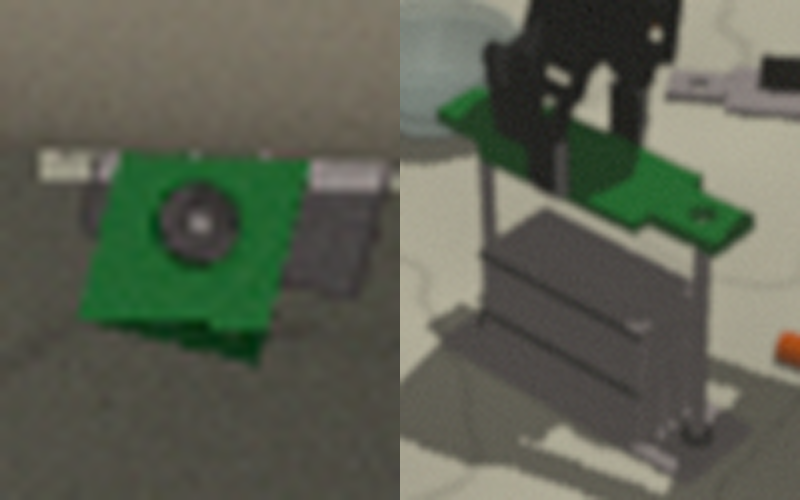

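The rod tip now sits centred in the near hole at (199,222) in the crop. I lower 14 mm in small steps and watch the force.

Call:
drive_tool(commands=[[0,0,-2,0,0,0],[0,0,-2,0,0,0],[0,0,-2,0,0,0],[0,0,-2,0,0,0],[0,0,-2,0,0,0],[0,0,0,0,0,0]])

```text
time: 10.7
eef_pos: [0.5366, 0.0537, 0.1544]
eef_rot: [[-0.0, 0.966, -0.257], [0.0, -0.257, -0.966], [-1.0, -0.0, 0.0]]
contact_force: [0.2, 0.0, -0.8]
gripper_width: 0.676
```

```bash
python3 st.py
```

```text
t 10.7 tcp [536.6  53.7 154.4] yaw -104.89 tilt [-0.0005  0.0001] F [ 0.2  0.  -0.8] M [-0.01 -0.05  0.  ] w 57.8 q [ -2.5   7.   94.5   0.   78.5 102.4]
```

Call:
drive_tool(commands=[[0,0,-2,0,0,0],[0,0,-2,0,0,0],[0,0,-2,0,0,0],[0,0,-2,0,0,0],[0,0,0,0,0,0]])

```text
time: 11.2
eef_pos: [0.5366, 0.0537, 0.1464]
eef_rot: [[-0.0, 0.966, -0.257], [0.0, -0.257, -0.966], [-1.0, -0.0, 0.0]]
contact_force: [-0.2, 0.4, -1.6]
gripper_width: 0.675
```

```bash
python3 look.py 9 258 275 285 200; python3 st.py
```

```text
t 11.3 tcp [536.8  53.6 146.7] yaw -104.89 tilt [-0.      0.0001] F [ 0.5 -0.1 -0.5] M [ 0.   -0.02  0.  ] w 57.6 q [ -2.5   7.4  95.    0.   77.6 102.4]
```

View pics/l9.png

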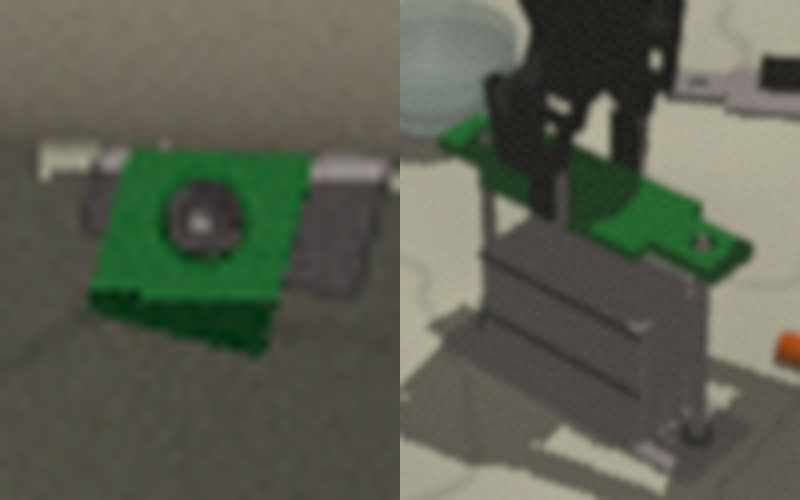

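The near rod tip is through its hole at (703,242) in the crop, and there's no contact force with the underside at about 136 mm. I continue down.

Call:
drive_tool(commands=[[0,0,-3,0,0,0],[0,0,-4,0,0,0],[0,0,-4,0,0,0],[0,0,-4,0,0,0],[0,0,-4,0,0,0],[0,0,-3,0,0,0],[0,0,0,0,0,0]])

```text
time: 12.0
eef_pos: [0.5366, 0.0536, 0.1242]
eef_rot: [[-0.001, 0.966, -0.257], [0.0, -0.257, -0.966], [-1.0, -0.001, 0.0]]
contact_force: [-0.6, 0.1, -2.3]
gripper_width: 0.675
```

Call:
drive_tool(commands=[[0,0,-3,0,0,0],[0,0,-4,0,0,0],[0,0,-4,0,0,0],[0,0,-3,0,0,0],[0,0,-2,0,0,0],[0,0,0,0,0,0],[0,0,0,0,0,0]])

```text
time: 12.7
eef_pos: [0.5368, 0.0536, 0.1088]
eef_rot: [[0.0, 0.966, -0.257], [0.0, -0.257, -0.966], [-1.0, 0.0, -0.0]]
contact_force: [-1.1, -0.4, -0.6]
gripper_width: 0.673
```

```bash
python3 look.py 10 258 275 285 220; python3 st.py
```

```text
t 12.8 tcp [536.9  53.7 108.9] yaw -104.89 tilt [0.0003 0.0001] F [ 0.5  0.7 -2. ] M [-0.03 -0.04  0.02] w 57.7 q [ -2.5   9.2  97.6   0.   73.2 102.4]
```

View pics/l10.png

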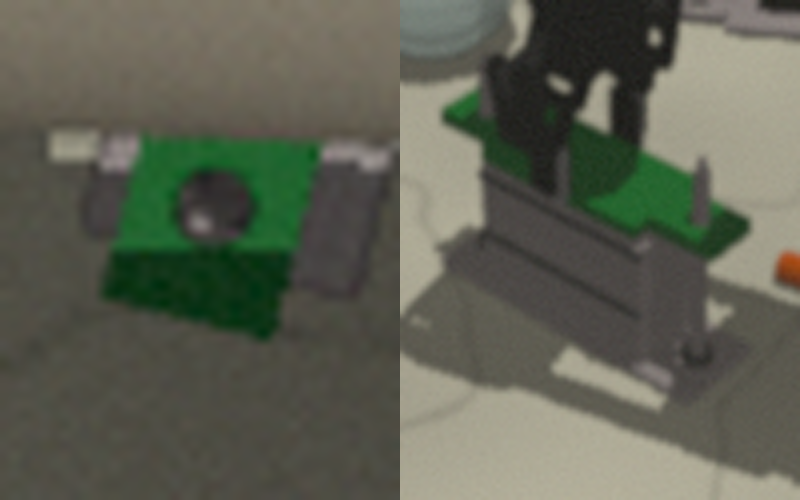

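Both rods stand through the cover. I lower in 1 mm steps to contact.

Call:
drive_tool(commands=[[0,0,-1,0,0,0],[0,0,-1,0,0,0],[0,0,-1,0,0,0],[0,0,-1,0,0,0],[0,0,0,0,0,0]])

```text
time: 13.3
eef_pos: [0.5367, 0.0537, 0.1046]
eef_rot: [[-0.0, 0.966, -0.257], [0.0, -0.257, -0.966], [-1.0, -0.0, -0.0]]
contact_force: [-0.3, -0.1, -1.1]
gripper_width: 0.673
```

Call:
drive_tool(commands=[[0,0,-1,0,0,0],[0,0,-1,0,0,0],[0,0,0,0,0,0]])

```text
time: 13.6
eef_pos: [0.5368, 0.0536, 0.1027]
eef_rot: [[-0.0, 0.966, -0.257], [0.0, -0.257, -0.966], [-1.0, -0.0, -0.0]]
contact_force: [-0.2, 0.3, -1.3]
gripper_width: 0.672
```

```bash
python3 st.py
```

```text
t 13.6 tcp [536.8  53.6 102.7] yaw -104.89 tilt [-0.0001  0.0001] F [-0.2  0.3 -1.3] M [-0.03 -0.04  0.01] w 57.4 q [ -2.5   9.5  98.    0.   72.5 102.4]
```

Call:
drive_tool(commands=[[0,0,-0.7,0,0,0],[0,0,0,0,0,0]])

```text
time: 13.8
eef_pos: [0.5368, 0.0536, 0.1026]
eef_rot: [[0.0, 0.966, -0.257], [0.0, -0.257, -0.966], [-1.0, 0.0, -0.0]]
contact_force: [-4.1, -0.2, 5.7]
gripper_width: 0.68
```

Call:
drive_tool(commands=[[0,0,-0.7,0,0,0],[0,0,0,0,0,0]])

```text
time: 14.0
eef_pos: [0.5369, 0.0537, 0.1025]
eef_rot: [[0.001, 0.966, -0.257], [0.0, -0.257, -0.966], [-1.0, 0.001, -0.0]]
contact_force: [-7.9, -0.0, 15.9]
gripper_width: 0.676
```

Call:
drive_tool(commands=[[0,0,-0.7,0,0,0],[0,0,0,0,0,0]])

```text
time: 14.2
eef_pos: [0.5369, 0.0537, 0.1024]
eef_rot: [[0.001, 0.966, -0.257], [-0.0, -0.257, -0.966], [-1.0, 0.001, -0.0]]
contact_force: [-12.1, 0.1, 24.5]
gripper_width: 0.679
```

Contact came at TCP z=102.5, which puts the underside at 92 mm as it should be. I ease off the press and open.

Call:
drive_tool(commands=[[0,0,0.7,0,0,0],[0,0,0.7,0,0,0],[0,0,0,0,0,0]])

```text
time: 14.5
eef_pos: [0.5369, 0.0537, 0.1025]
eef_rot: [[0.0, 0.966, -0.257], [0.0, -0.257, -0.966], [-1.0, 0.0, -0.0]]
contact_force: [-4.2, 0.4, 7.9]
gripper_width: 0.68
```

Call:
drive_tool(commands=[[0,0,0,0,0,0],[0,0,0,0,0,0],[0,0,0,0,0,0],[0,0,0,0,0,0],[0,0,0,0,0,0]], jaw=76)

```text
time: 15.0
eef_pos: [0.5368, 0.0536, 0.102]
eef_rot: [[-0.0, 0.966, -0.257], [0.0, -0.257, -0.966], [-1.0, -0.0, -0.0]]
contact_force: [0.1, -0.1, 0.6]
gripper_width: 0.891
```

Call:
drive_tool(commands=[[0,0,5,0,0,0],[0,0,15,0,0,0],[0,0,30,0,0,0],[0,0,40,0,0,0],[0,0,30,0,0,0],[0,0,0,0,0,0]])

```text
time: 15.6
eef_pos: [0.5381, 0.0536, 0.2268]
eef_rot: [[0.007, 0.966, -0.257], [-0.0, -0.257, -0.966], [-1.0, 0.007, -0.002]]
contact_force: [0.1, 0.1, -0.6]
gripper_width: 0.893
```

```bash
python3 look.py 11 258 275 285 220; python3 st.py
```

```text
t 15.7 tcp [536.9  53.7 222.5] yaw -104.88 tilt [0.0011 0.    ] F [ 0.5 -0.1 -1.1] M [-0.01 -0.01  0.02] w 75.9 q [ -2.5   4.8  88.9   0.   86.2 102.4]
```

View pics/l11.png

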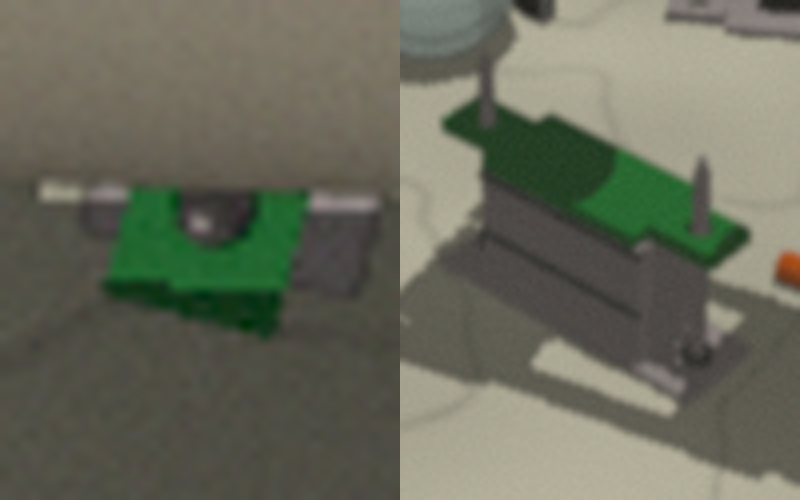

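The cover lies flat on the rim with both rods through it. Now to the lid at (538.7,-307.7), yaw 16.7°.

Call:
drive_tool(commands=[[0.1,-18.1,0,0,0,0.0502],[0.2,-36.1,0,0,0,0.0502],[0.2,-36.1,0,0,0,0.0502],[0.2,-36.1,0,0,0,0.0502],[0.2,-36.1,0,0,0,0.0502],[0.2,-36.1,0,0,0,0.0502],[0.2,-36.1,0,0,0,0.0502],[0.2,-36.1,0,0,0,0.0502],[0.2,-36.1,0,0,0,0.0502],[0.2,-36.1,0,0,0,0.0502],[0.1,-18.2,0,0,0,0.0495],[0,0,-40,0,0,0],[0,0,-40,0,0,0],[0,0,-40,0,0,0],[0,0,-30,0,0,0],[0,0,-10,0,0,0],[0,0,0,0,0,0],[0,0,0,0,0,0]], jaw=40)

```text
time: 17.5
eef_pos: [0.5392, -0.3078, 0.0633]
eef_rot: [[0.001, 0.958, 0.288], [-0.001, 0.288, -0.958], [-1.0, 0.001, 0.001]]
contact_force: [-0.3, 0.4, -0.3]
gripper_width: 0.47
```

```bash
python3 both.py 12; python3 st.py; python3 - <<'E'
from h import *
a=cv2.imread('pics/top12.png')[180:330,400:550];b=cv2.imread('pics/side12.png')[140:290,320:470]
cv2.imwrite('pics/g12.png',cv2.resize(np.hstack([a,b]),(800,400),interpolation=cv2.INTER_CUBIC))
E
```

```text
t 17.6 tcp [ 539.4 -308.    63.8] yaw -73.28 tilt [ 0.0019 -0.0014] F [-0. -0. -0.] M [-0.    0.05  0.04] w 40.2 q [-36.8  20.6  88.8   0.   70.5  36.5]
```

View pics/g12.png

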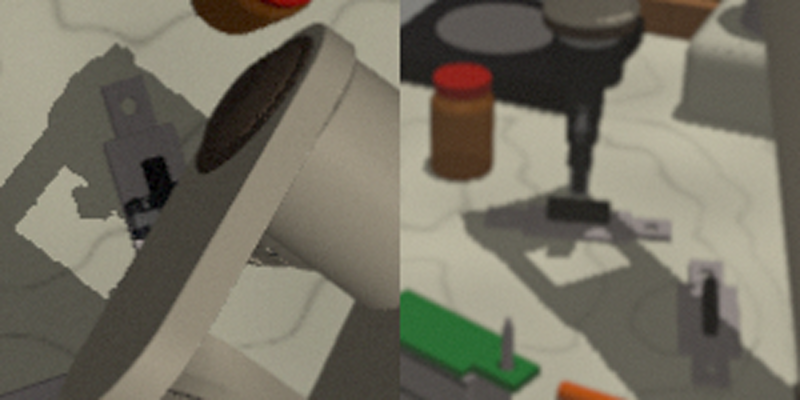

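View pics/top12.png

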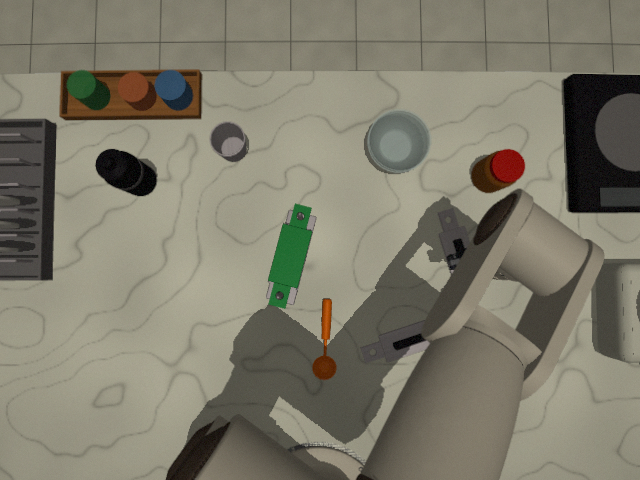

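The lid hasn't moved, and the jaw is over its grip bar. From above, the cover sits on the tiffin with the rods at (300,214) and (279,295). I descend to TCP z≈22 mm so the tips end about 3 mm above the plate, and grip the bar.

Call:
drive_tool(commands=[[-0.5,0,-12,0,0,0],[0,0,-12,0,0,0],[0,0,-9,0,0,0],[0,0,-5,0,0,0],[0,0,-2.5,0,0,0],[0,0,0,0,0,0],[0,0,0,0,0,0]])

```text
time: 18.3
eef_pos: [0.5384, -0.3077, 0.0219]
eef_rot: [[0.0, 0.958, 0.288], [-0.0, 0.288, -0.958], [-1.0, 0.0, 0.0]]
contact_force: [-0.7, 0.5, 0.4]
gripper_width: 0.468
```

```bash
python3 st.py; python3 - <<'E'
from h import *
im=cv2.imread('pics/top12.png')
r=(255,195,330,312)
m=green(im,r);m=main_(m)
print(fit([('top',m,r)],COV,(.5365,.0545,-.259),dz=.092))
E
```

```text
t 18.3 tcp [ 538.4 -307.7   21.9] yaw -73.29 tilt [ 0.0004 -0.0002] F [-0.7  0.5  0.4] M [-0.    0.02 -0.04] w 39.9 q [-36.9  23.1  90.8   0.   66.1  36.4]
(array([ 0.53729848,  0.05436268, -0.26131679]), np.float64(117.6567575469502))
```

Call:
drive_tool(commands=[[0,0,0,0,0,0],[0,0,0,0,0,0],[0,0,0,0,0,0],[0,0,0,0,0,0],[0,0,0,0,0,0],[0,0,0,0,0,0]], jaw=4)

```text
time: 18.9
eef_pos: [0.5385, -0.3077, 0.0221]
eef_rot: [[0.001, 0.958, 0.288], [-0.0, 0.288, -0.958], [-1.0, 0.001, 0.001]]
contact_force: [0.2, 1.6, 6.6]
gripper_width: 0.146
```

```bash
python3 st.py
```

```text
t 18.9 tcp [ 538.5 -307.7   22.1] yaw -73.29 tilt [ 0.0008 -0.0004] F [0.2 1.6 6.6] M [ 0.17  0.08 -0.01] w 12.5 q [-36.9  23.   90.8   0.   66.1  36.4]
```

The bar is held at 12.5 mm. I lift and carry it over the tiffin with the underside at about 166 mm.

Call:
drive_tool(commands=[[0,0,5,0,0,0],[0,0,15,0,0,0],[0,0,30,0,0,0],[0,0,40,0,0,0],[0,0,40,0,0,0],[0,0,25,0,0,0],[0,0,11,0,0,0],[0,0,0,0,0,0],[0,0,0,0,0,0]])

```text
time: 19.8
eef_pos: [0.5379, -0.3073, 0.1863]
eef_rot: [[-0.001, 0.958, 0.288], [0.001, 0.288, -0.958], [-1.0, -0.001, -0.001]]
contact_force: [-0.2, 0.3, -2.6]
gripper_width: 0.149
```

```bash
python3 both.py 13; python3 st.py; python3 - <<'E'
from h import *
a=cv2.imread('pics/top13.png')[160:340,400:580];b=cv2.imread('pics/side13.png')[120:300,320:500]
cv2.imwrite('pics/g13.png',cv2.resize(np.hstack([a,b]),(800,400),interpolation=cv2.INTER_CUBIC))
E
```

```text
t 19.9 tcp [ 537.8 -307.2  185.7] yaw -73.29 tilt [-0.0022  0.0017] F [ 0.2 -0.  -2.9] M [ 0.02 -0.01  0.06] w 12.9 q [-36.9  15.3  80.8   0.   84.   36.4]
```

View pics/g13.png

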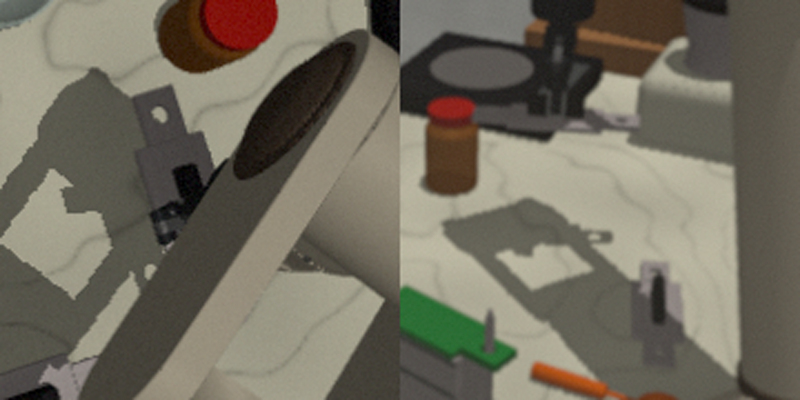

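The lid is held level (-2.9 N, about its weight). Carrying it over.

Call:
drive_tool(commands=[[-0.1,18.1,0,0,0,-0.0502],[-0.15,36.1,0,0,0,-0.0502],[-0.15,36.1,0,0,0,-0.0502],[-0.15,36.1,0,0,0,-0.0502],[-0.15,36.1,0,0,0,-0.0502],[-0.15,36.1,0,0,0,-0.0502],[-0.15,36.1,0,0,0,-0.0502],[-0.15,36.1,0,0,0,-0.0502],[-0.15,36.1,0,0,0,-0.0502],[-0.15,36.1,0,0,0,-0.0502],[-0.1,18.2,0,0,0,-0.0495],[0,0,0,0,0,0],[0,0,0,0,0,0],[0,0,0,0,0,0],[0,0,0,0,0,0]])

```text
time: 21.4
eef_pos: [0.5367, 0.0528, 0.1873]
eef_rot: [[-0.0, 0.966, -0.258], [0.0, -0.258, -0.966], [-1.0, -0.0, 0.0]]
contact_force: [-0.2, -0.5, -1.7]
gripper_width: 0.151
```

```bash
python3 look.py 14 258 275 285 190; python3 st.py
```

```text
t 21.5 tcp [536.7  53.  187.5] yaw -104.93 tilt [-0.0001  0.0001] F [-0.   0.1 -2.2] M [ 0.02 -0.03  0.01] w 12.5 q [ -2.6   5.8  91.9   0.   82.3 102.4]
```

View pics/l14.png

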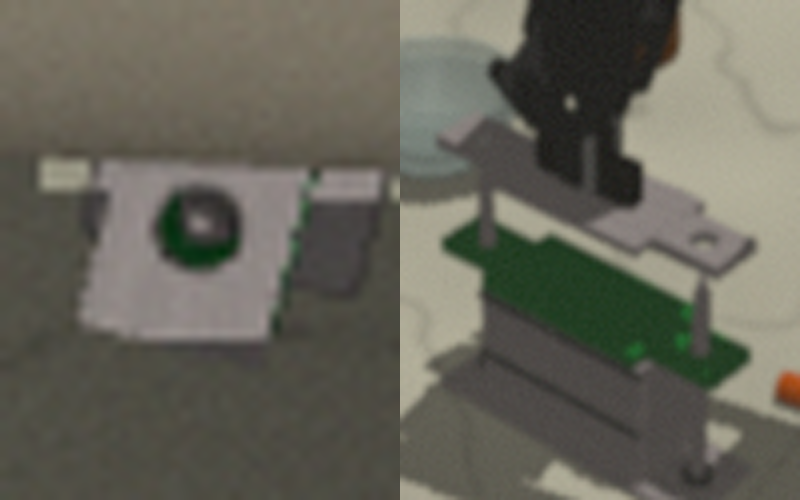

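```bash
python3 - <<'E'
from h import *
h=at('top',(277.4,297.3),.170);r=at('top',(277.6,296.75),.150);print(h*1000,r*1000,(r-h)*1000)
a=np.radians(-14.93);e=np.array([np.cos(a),np.sin(a)]);print('pred hole',[536.7,53.]-80*e,'far',[536.7,53.]+80*e)
# far hole and tip from free picture 12
im=cv2.imread('pics/top12.png');crop(im,270,200,310,225,20,'g14.png')
E
```

```text
[459.54685766  74.42736534 170.        ] [459.45796953  75.22243521 150.        ] [ -0.08888813   0.79506987 -20.        ]
pred hole [459.400695   73.6111001] far [613.999305   32.3888999]
```

View pics/g14.png

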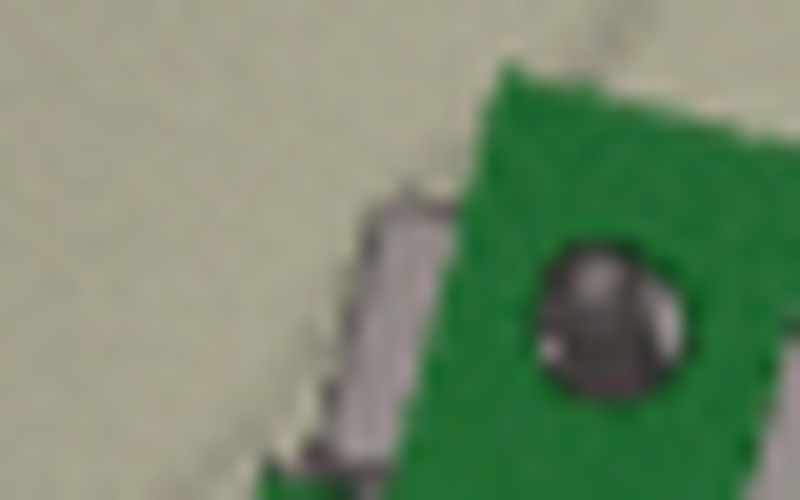

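The hole reads about 0.8 mm too far in -y relative to the rod tip, and the far rod agrees (about +1 mm). I shift +0.9 mm in y and lower past the tips.

Call:
drive_tool(commands=[[0,0.9,0,0,0,0],[0,0,-4,0,0,0],[0,0,-4,0,0,0],[0,0,-4,0,0,0],[0,0,0,0,0,0],[0,0,0,0,0,0]])

```text
time: 22.1
eef_pos: [0.5367, 0.0546, 0.1755]
eef_rot: [[-0.0, 0.966, -0.257], [0.0, -0.257, -0.966], [-1.0, -0.0, -0.0]]
contact_force: [1.0, 0.3, -2.2]
gripper_width: 0.151
```

```bash
python3 look.py 15 258 275 285 190; python3 st.py
```

```text
t 22.2 tcp [536.8  54.6 175.7] yaw -104.88 tilt [0.0002 0.0001] F [-1.2  0.8 -1.4] M [-0.04 -0.02 -0.04] w 13.0 q [ -2.4   6.2  92.8   0.   80.9 102.5]
```

View pics/l15.png

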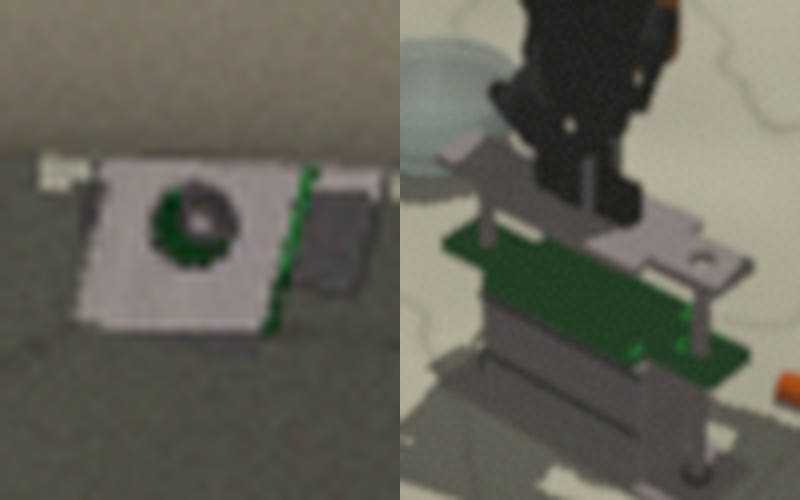

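The tip is now about 0.6 mm toward -y from the hole centre after parallax, well inside the 2.5 mm margin. I trim -0.6 mm and go on down.

Call:
drive_tool(commands=[[0,-0.6,0,0,0,0],[0,0,-2,0,0,0],[0,0,-2,0,0,0],[0,0,-2,0,0,0],[0,0,-2,0,0,0],[0,0,-2,0,0,0],[0,0,0,0,0,0]])

```text
time: 22.9
eef_pos: [0.5366, 0.0539, 0.1652]
eef_rot: [[-0.0, 0.966, -0.257], [0.0, -0.257, -0.966], [-1.0, -0.0, -0.0]]
contact_force: [-0.6, -0.2, -2.1]
gripper_width: 0.151
```

Call:
drive_tool(commands=[[0,0,-2,0,0,0],[0,0,-2,0,0,0],[0,0,-2,0,0,0],[0,0,-2,0,0,0],[0,0,0,0,0,0]])

```text
time: 23.4
eef_pos: [0.5366, 0.0539, 0.1572]
eef_rot: [[-0.0, 0.966, -0.257], [0.0, -0.257, -0.966], [-1.0, -0.0, 0.0]]
contact_force: [-0.4, 0.3, -2.3]
gripper_width: 0.15
```

```bash
python3 look.py 16 258 275 285 190; python3 st.py
```

```text
t 23.5 tcp [536.7  54.  157.5] yaw -104.88 tilt [0.     0.0002] F [-0.2 -0.7 -2. ] M [ 0.03  0.05 -0.04] w 12.7 q [ -2.4   6.9  94.2   0.   78.9 102.4]
```

View pics/l16.png

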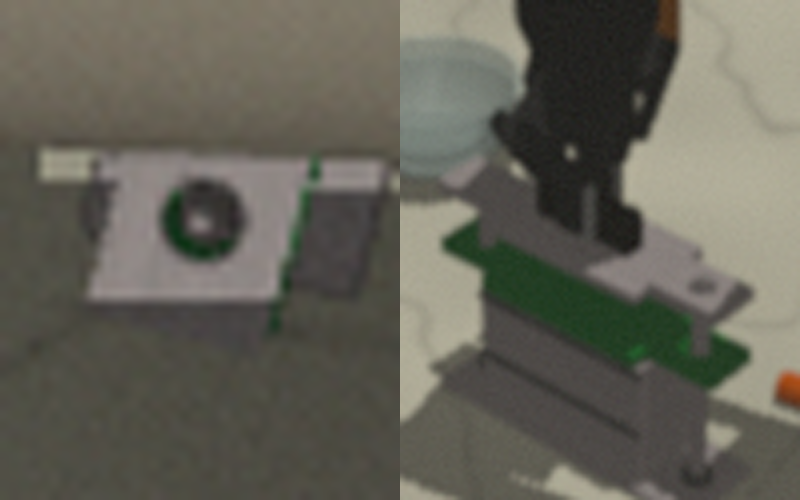

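It's centred with the underside at about 135 mm and no contact. I lower to just above the cover, which it should meet at TCP z≈124.

Call:
drive_tool(commands=[[0,0,-3,0,0,0],[0,0,-4,0,0,0],[0,0,-4,0,0,0],[0,0,-3,0,0,0],[0,0,0,0,0,0]])

```text
time: 24.0
eef_pos: [0.5365, 0.054, 0.143]
eef_rot: [[-0.001, 0.966, -0.257], [0.0, -0.257, -0.966], [-1.0, -0.001, 0.0]]
contact_force: [-0.6, 0.7, -2.6]
gripper_width: 0.15
```

Call:
drive_tool(commands=[[0,0,-3,0,0,0],[0,0,-4,0,0,0],[0,0,-4,0,0,0],[0,0,-2,0,0,0],[0,0,-1,0,0,0],[0,0,0,0,0,0]])

```text
time: 24.6
eef_pos: [0.5367, 0.054, 0.1295]
eef_rot: [[-0.0, 0.966, -0.257], [0.0, -0.257, -0.966], [-1.0, -0.0, -0.0]]
contact_force: [-0.7, 0.9, -2.0]
gripper_width: 0.148
```

Call:
drive_tool(commands=[[0,0,-1,0,0,0],[0,0,-1,0,0,0],[0,0,0,0,0,0],[0,0,0,0,0,0]])

```text
time: 25.0
eef_pos: [0.5367, 0.0539, 0.1276]
eef_rot: [[0.0, 0.966, -0.257], [0.0, -0.257, -0.966], [-1.0, -0.0, -0.0]]
contact_force: [-1.3, 0.2, -2.8]
gripper_width: 0.15
```

```bash
python3 look.py 17 258 275 285 190; python3 st.py
```

```text
t 25.1 tcp [536.8  53.9 127.6] yaw -104.89 tilt [0.0001 0.    ] F [ 1.5 -0.4 -2.6] M [-0.05  0.03 -0.01] w 12.8 q [ -2.5   8.2  96.4   0.   75.4 102.4]
```

View pics/l17.png

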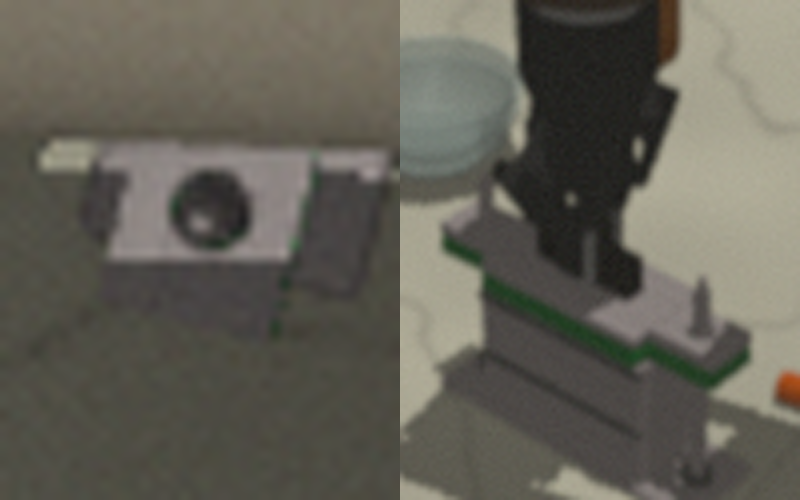

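Both rods are through the lid, and its underside is about 3.5 mm above the cover. I go down finely to contact.

Call:
drive_tool(commands=[[0,0,-0.8,0,0,0],[0,0,-0.8,0,0,0],[0,0,-0.8,0,0,0],[0,0,0,0,0,0],[0,0,0,0,0,0]])

```text
time: 25.6
eef_pos: [0.5367, 0.0539, 0.1251]
eef_rot: [[-0.0, 0.966, -0.257], [0.0, -0.257, -0.966], [-1.0, -0.0, -0.0]]
contact_force: [1.5, -0.2, -2.5]
gripper_width: 0.151
```

Call:
drive_tool(commands=[[0,0,-0.7,0,0,0],[0,0,0,0,0,0]])

```text
time: 25.8
eef_pos: [0.5367, 0.0539, 0.1244]
eef_rot: [[-0.0, 0.966, -0.257], [0.0, -0.257, -0.966], [-1.0, -0.0, -0.0]]
contact_force: [0.0, -0.2, -2.6]
gripper_width: 0.149
```

Call:
drive_tool(commands=[[0,0,-0.7,0,0,0],[0,0,0,0,0,0]])

```text
time: 26.0
eef_pos: [0.5368, 0.054, 0.1241]
eef_rot: [[0.0, 0.966, -0.257], [0.0, -0.257, -0.966], [-1.0, 0.0, -0.0]]
contact_force: [-3.2, -0.5, 4.2]
gripper_width: 0.152
```

Call:
drive_tool(commands=[[0,0,-0.7,0,0,0],[0,0,0,0,0,0]])

```text
time: 26.2
eef_pos: [0.5368, 0.054, 0.1241]
eef_rot: [[0.001, 0.966, -0.257], [0.0, -0.257, -0.966], [-1.0, 0.001, -0.0]]
contact_force: [-7.7, 0.3, 12.8]
gripper_width: 0.15
```

Contact came at TCP z=124.1, just as expected (lid underside 102 mm). I ease off slightly, open to 40 mm and rise.

Call:
drive_tool(commands=[[0,0,0.5,0,0,0],[0,0,0,0,0,0]])

```text
time: 26.4
eef_pos: [0.5368, 0.0539, 0.1241]
eef_rot: [[0.0, 0.966, -0.257], [0.0, -0.257, -0.966], [-1.0, 0.0, -0.0]]
contact_force: [-4.2, 0.2, 7.5]
gripper_width: 0.149
```

Call:
drive_tool(commands=[[0,0,0,0,0,0],[0,0,0,0,0,0],[0,0,0,0,0,0],[0,0,0,0,0,0],[0,0,0,0,0,0]], jaw=40)

```text
time: 26.9
eef_pos: [0.5367, 0.0539, 0.1235]
eef_rot: [[-0.0, 0.966, -0.257], [0.0, -0.257, -0.966], [-1.0, -0.0, -0.0]]
contact_force: [0.2, 0.1, -0.2]
gripper_width: 0.468
```

Call:
drive_tool(commands=[[0,0,5,0,0,0],[0,0,15,0,0,0],[0,0,30,0,0,0],[0,0,40,0,0,0],[0,0,30,0,0,0],[0,0,0,0,0,0],[0,-40,0,0,0,0],[0,-40,0,0,0,0],[0,-40,0,0,0,0],[0,-40,0,0,0,0],[0,-40,0,0,0,0],[0,-40,0,0,0,0],[0,-40,0,0,0,0],[0,0,0,0,0,0],[0,0,0,0,0,0]])

```text
time: 28.4
eef_pos: [0.5364, -0.2266, 0.2429]
eef_rot: [[-0.001, 0.966, -0.258], [0.001, -0.258, -0.966], [-1.0, -0.001, -0.001]]
contact_force: [0.2, 0.2, -0.1]
gripper_width: 0.468
```

```bash
python3 both.py 20; python3 st.py; python3 - <<'E'
from h import *
a=cv2.imread('pics/top20.png')[200:310,240:340];b=cv2.imread('pics/side20.png')[210:320,285:385]
cv2.imwrite('pics/g20.png',cv2.resize(np.hstack([a,b]),(800,440),interpolation=cv2.INTER_CUBIC))
E
```

```text
t 28.5 tcp [ 536.7 -225.3  243.4] yaw -104.86 tilt [-0.0002  0.0005] F [-0.1  0.1  0.3] M [0.05 0.02 0.01] w 40.0 q [-30.4   9.5  81.3   0.   89.3  74.5]
```

View pics/g20.png

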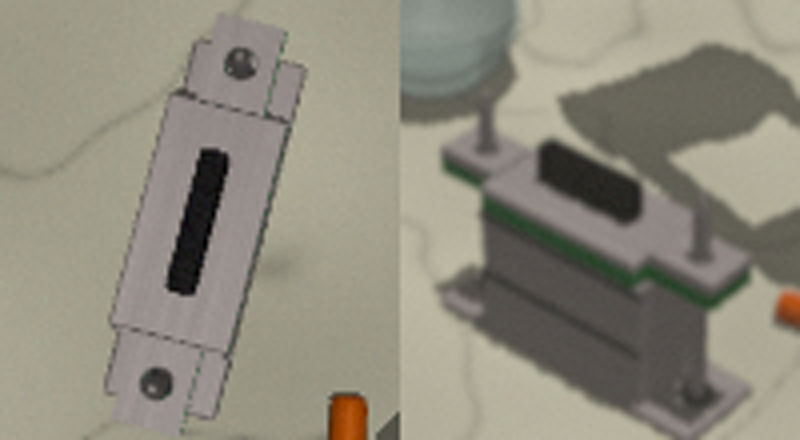

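View pics/top20.png

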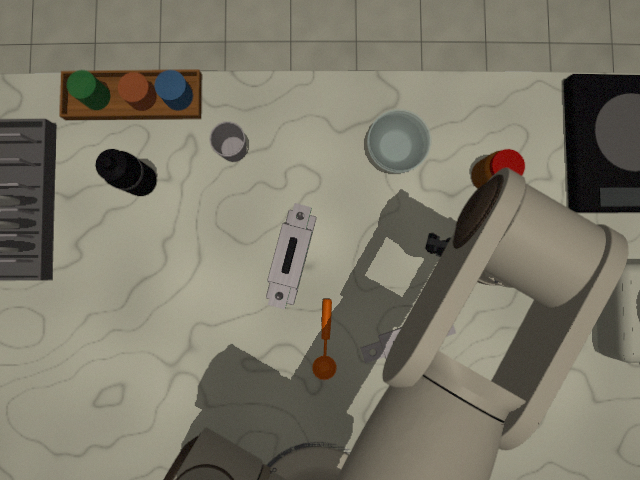

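In both views the lid lies flat on the cover with both rods through. The foot stands where it was, and the spoon, bowls, tumbler, sipper, jar and other lid-like piece are at the pixels they started at. The arm is clear, so I hand it in.

```bash
python3 -c "
from cell import *
print(job_done())"
```

```text
the job is handed in; nothing more can be done
None
```

The tiffin is closed: the green cover is flat on the top tier's rim, and the lid with the black grip is flat on the cover. Both went over both rods and were lowered to contact before I let go. I handed the job in at about 28.5 s; `job_done()` gave no verdict.

- **Lid choice:** I took the lid-like piece farthest to the robot's right, the one at (460,255) in the first top picture. The other one, at (407,341), was left alone.
- **Cover:** it met the rim with its underside at about 92 mm. I pressed to about 24 N in finding contact, then eased to 8 N before opening the jaws.
- **Lid:** it met the cover with its underside at about 102 mm. The press peaked at about 13 N, eased to 7.5 N before opening.
- **Failed first grasp:** the jaws first closed on top of the cover, pressing it with about 23 N. I lifted off, found it had not moved, and gripped it again lower down.
- **Camera disagreement:** the side camera read about 4 mm lower in y than the top camera at counter height. I used the top camera and lined each near hole up with its rod tip by eye.
- **Last checks:** both final pictures show both rods through both plates, the stack flat and the arm clear. The tiffin and the other things on the counter looked unmoved by eye; I did not measure them again.

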